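# Snap the brass rim of a ceiling lamp shut

### The job

Press down each raised quarter of the brass rim of the round ceiling lamp with your fingertips, one after the other, until all four quarters have clicked fully shut. Do not press on the white disc in the middle, do not lift or shift the lamp, and leave everything else on the bench where it is; finish with the hand clear.

Things in the scene. Friction and masses are not known exactly. Their poses are not given: they have to be found in the camera images.
- lamp: round ceiling lamp lying loose on its back on a 3 mm thick grey mat, about 1 to 1.3 kg: black pan 210 across, 30 high; origin at the centre of its underside, z up. Its brass rim is split into quarter-ring sections a, b, c, d, centred on its +x, +y, -x, -y axes. At the middle of each a steel spring clip (not to be touched) sticks out to radius 110, and 1 more during a click
- disc (a joint): how far, in m, the disc is pressed in (0 = untouched; gives 1 mm per 3 N). white plastic light disc in the middle of the lamp, 132 across, its top 36 above the lamp's underside (6 below the top of a shut rim section). Delicate: not to be pressed
- rim_a (a joint): travel of rim section a straight down, in m: 0 = up, 0.010 = shut. It resists with about 8 N at first, falling to none half-way (0.005); there it clicks shut by itself and stays. Let go before half-way, it springs back up. Up at the start.
- rim_a_top (a point): middle of the top face of brass rim section a, 88 from the lamp's axis; moves with the section. The section is flat brass, 10 thick, radii 71 to 105, over 83 degrees. Its top is 52 above the lamp's underside when up (a red band shows below it), 42 when shut (no red)
- rim_b (a joint): travel of rim section b straight down, in m: 0 = up, 0.010 = shut. It resists with about 8 N at first, falling to none half-way (0.005); there it clicks shut by itself and stays. Let go before half-way, it springs back up. Up at the start.
- rim_b_top (a point): middle of the top face of brass rim section b, 88 from the lamp's axis; moves with the section. The section is flat brass, 10 thick, radii 71 to 105, over 83 degrees. Its top is 52 above the lamp's underside when up (a red band shows below it), 42 when shut (no red)
- rim_c (a joint): travel of rim section c straight down, in m: 0 = up, 0.010 = shut. It resists with about 8 N at first, falling to none half-way (0.005); there it clicks shut by itself and stays. Let go before half-way, it springs back up. Up at the start.
- rim_c_top (a point): middle of the top face of brass rim section c, 88 from the lamp's axis; moves with the section. The section is flat brass, 10 thick, radii 71 to 105, over 83 degrees. Its top is 52 above the lamp's underside when up (a red band shows below it), 42 when shut (no red)
- rim_d (a joint): travel of rim section d straight down, in m: 0 = up, 0.010 = shut. It resists with about 8 N at first, falling to none half-way (0.005); there it clicks shut by itself and stays. Let go before half-way, it springs back up. Up at the start.
- rim_d_top (a point): middle of the top face of brass rim section d, 88 from the lamp's axis; moves with the section. The section is flat brass, 10 thick, radii 71 to 105, over 83 degrees. Its top is 52 above the lamp's underside when up (a red band shows below it), 42 when shut (no red)
- tape: loose roll of amber packing tape, standing flat, 90 across x 45 high; origin at the centre of its underside. To be left alone
- bulb_box: loose small cardboard box with a bulb in it, 55 x 55 x 75 high; origin at the centre of its underside. To be left alone
- driver: loose screwdriver about 160 long, lying on the mat; origin at the underside, between handle and blade. To be left alone
- spot: loose spotlight head, an upright cylinder 52 across x 100 high, brass below and black above; origin at the centre of its underside. To be left alone
- water: loose water bottle, 64 across x 210 high, clear with a blue band; origin at the centre of its underside. To be left alone
- tumbler: loose steel tumbler, 76 across x 110 high; origin at the centre of its underside. To be left alone
- spray: loose green bottle with a black cap, 60 across x 170 high; origin at the centre of its underside. To be left alone

How it is judged (in metres and radians):
At the end, for the whole second after the job is handed in: All four rim sections are shut (travel over 8.5 of 10 mm), the lamp lies flat and at rest within 30 mm of where it started, and every loose thing listed is within 30 mm of its start (value of joint each of rim_a, rim_b, rim_c, rim_d above 0.0085 m and distance of each of lamp, tape, bulb_box, driver, spot, water, tumbler, spray from where it was at the start of the episode below 0.03 m and angle between lamp's own z axis and vertical below 0.05 rad and linear speed of lamp below 0.02 m/s); the robot touches nothing.
It fails at once if the lamp is lifted, tipped or pushed more than 30 mm (distance of lamp from where it was at the start of the episode above 0.03 m or height (world z) of lamp above 0.013 m or angle between lamp's own z axis and vertical above 0.12 rad).
It fails at once if the white disc is pressed in more than 2 mm (about 6 N) (value of joint disc above 0.002 m).
It fails at once if something else on the bench is moved more than 30 mm (distance of any of tape, bulb_box, driver, spot, water, tumbler, spray from where it was at the start of the episode above 0.03 m).
It also fails if it takes over 48 s, if anything falls off the work surface, if the arm or the gripper's body presses on something with over 40 N, if the wrist force passes 120 N, or if a joint passes its speed limit or range.

### The arm

A 6-joint arm with a two-finger parallel gripper is mounted at the origin on the work surface. World frame = base frame: x ahead of the robot, y to its left, z up, the work surface at z = 0. Lengths are in m, angles in degrees, forces in N, time in s.
With the tool pointing down it reaches from about 0.3 to 0.75 m from the base axis. Payload 8.5 kg.
Tool frame: the origin (TCP) lies at the very end of the fingers, on their centre line; the grasp point (between the pads) lies 19 mm behind it (env.tcp_to_grasp is the distance from the TCP to the grasp point, in m); z points along the fingers, y is the line along which they close (so a half turn about z gives the same grasp; the last joint's range is limited). The gripper opens to 85 mm and grips with 20 to 120 N. Pads are 22 mm wide; open, the fingers measure 114 mm over their backs; the gripper's body (76 mm by 85 mm) begins 54 mm behind the grasp point. The pads swing forward as they close: fully open they stand 13 mm farther back than shut.
Start: joints at [-78.283, 21.807, 74.336, -0, 83.858, -12.336], TCP at [0.224, -0.502, 0.231] pointing down, gripper open.
Joint ranges: [-178.18, 178.18], [-50.72, 133.34], [12.68, 142.11], [-81.47, 261.47], [9.98, 163.14], [-165.26, 165.26]. Speed limits (degrees/s): [136.94, 136.94, 180, 180, 180, 180].

### API

Orientations are given as a 3x3 rotation matrix whose columns are the frame's x, y, z axes.
In Python, from rig import status, get_image, env gives the robot as it stands.
- The arm moves only by the shell command python3 -m handwheel 'ROWS' [FORCE]. ROWS is text: rows parted by semicolons, each of 7 numbers parted by spaces: the shift along the world's x, y, z in cm, then the turn, a rotation vector about the world's x, y, z in degrees, then the opening, from 0 (shut) to 1 (fully open). In form: dx dy dz wx wy wz gripper; .... A call has 1 to 8 rows; each row is the pose to reach, as a shift and turn from the pose commanded when the call began; what a row does not reach only later rows make up. A row lasts 1/12 s, in which the tool goes at most 41.7 mm and 7.16 degrees, less where a joint would pass 70% of its speed; a pose out of reach is approached as far as the arm can. A call with a gripper value outside its range is refused whole. The fingers move at their own pace and stop on an object; FORCE is the grip in N (left out, the last holds). Time passes only in rows, so rows that repeat a pose let the fingers close. It gives the time, the measured TCP pose, the force, the opening and the grip force at its end, in the units of the state.
- status.observe(): the state, without advancing time (a new reading comes with each control period).
- get_image(name): name is "scene" or "top" or "wrist"; returns a dict with "color" (480x640x3 uint8, red, green, blue), "vertical_fov" (degrees; the focal length in pixels is half the picture's height over the tangent of half this angle, whatever the lens; pixels are square), "cx", "cy" (the principal point, pixels), "k1" (the pictures are not rectified: a ray, as slopes to the right and down, at radius r is drawn at 1 + k1 r^2 times it, then the intrinsics apply), "xyz" and "orientation" of the camera in the world. Camera axes: x right, y down, z forward; pixel columns grow to the right and rows downward; lengths in m; the calibration is good to about 2 mm. A picture is of the moment at which its call begins. There is no depth.
- env.close_job(): hands the job in; it is judged then, once.
The state is a dict: "time_s": time; "q": joint angles; "qvel": joint speeds; "joint_efforts": joint torques, N m; "position": TCP position; "tool_rot": TCP orientation; "ft_force": force on the tool from outside, world axes, zero at the start; "wrist_torque": the same for the moment, N m; "grip_width": finger opening in m; "gripper_force": force on a finger pad.
Only numpy, scipy, OpenCV 4.12 (cv2) and the standard library are available. Lean on these libraries where they do the work, as an engineer would, in place of code of your own. Each camera call takes 0.05 s, during which the arm holds its last target. There are 200 camera calls.

## Working session

There is one attempt and no reset: what is moved stays moved. The work goes in short steps, Python scripts to look and compute and a shell command to move; the robot and the scene stay as the last step left them, time stands still between calls to the robot, and variables do not carry over. Pictures are saved under pics/ and viewed, at most 10 in all, crops included, and the job is handed in when it is done.

```bash
mkdir -p pics
cat > h.py <<'E'
import numpy as np,cv2
from rig import status,get_image,env
def ray(im,u,v):
    f=240/np.tan(np.radians(im["vertical_fov"])/2)
    K=np.array([[f,0,im["cx"]],[0,f,im["cy"]],[0,0,1]])
    p=cv2.undistortPoints(np.array([[[u,v]]],float),K,np.array([im["k1"],0,0,0,0.]))[0,0]
    return np.array(im["xyz"]),np.array(im["orientation"])@np.array([p[0],p[1],1])
def onz(im,u,v,z):
    o,d=ray(im,u,v);return o+d*(z-o[2])/d[2]
def save(im,n,box=None):
    c=im["color"][:,:,::-1]
    if box: c=c[box[1]:box[3],box[0]:box[2]]
    cv2.imwrite("pics/"+n,c)
E
python3 - <<'E'
from h import *
import pickle
a={n:get_image(n) for n in("top","scene")}
pickle.dump(a,open("a.pkl","wb"))
for n in a: save(a[n],n+"1.png"); print(n,{k:v for k,v in a[n].items() if k!="color"})
print(status.observe())
E
```

```text
top {'vertical_fov': 44.82756197418399, 'cx': 318.3396619326362, 'cy': 232.15636411363874, 'k1': -0.018022835047195103, 'xyz': array([ 0.4310865 , -0.0178965 ,  1.34711998]), 'orientation': array([[ 7.30191987e-03, -9.93088195e-01,  1.17143155e-01],
       [-9.99973139e-01, -7.17723585e-03,  1.48617756e-03],
       [-6.35141339e-04, -1.17150860e-01, -9.93113927e-01]])}
scene {'vertical_fov': 49.317078181064176, 'cx': 318.1278881747468, 'cy': 237.8936571337875, 'k1': -0.1448142604616655, 'xyz': array([ 1.05951158, -0.62088892,  1.01535305]), 'orientation': array([[ 0.78349187,  0.47466892, -0.40103603],
       [ 0.62133811, -0.60767916,  0.49463622],
       [-0.0089128 , -0.63672243, -0.77104158]])}
{'time_s': 0.1, 'q': array([-7.82837329e+01,  2.18376643e+01,  7.43804154e+01, -4.63029568e-04,
        8.38584330e+01, -1.23363238e+01]), 'qvel': array([ 0.13879931,  0.081631  , -0.19646785,  0.09338263,  0.08260121,
        0.02502163]), 'joint_efforts': array([ 4.13497182e-03, -4.49221623e+01, -2.31655562e+01, -9.12784276e-05,
        3.65622524e-03, -1.22487893e-05]), 'position': array([ 0.22410113, -0.50197695,  0.23076849]), 'tool_rot': array([[ 9.13171420e-01,  4.07575613e-01, -2.79040230e-04],
       [ 4.07575614e-01, -9.13170528e-01,  1.30594184e-03],
       [ 2.77458730e-04, -1.30627875e-03, -9.99999108e-01]]), 'ft_force': array([0.42173952, 0.73715428, 0.33018847]), 'wrist_torque': array([-0.01100085,  0.05594326,  0.03631502]), 'gripper_force': 0.0, 'grip_width': 0.08556757178058326}
```

View pics/top1.png

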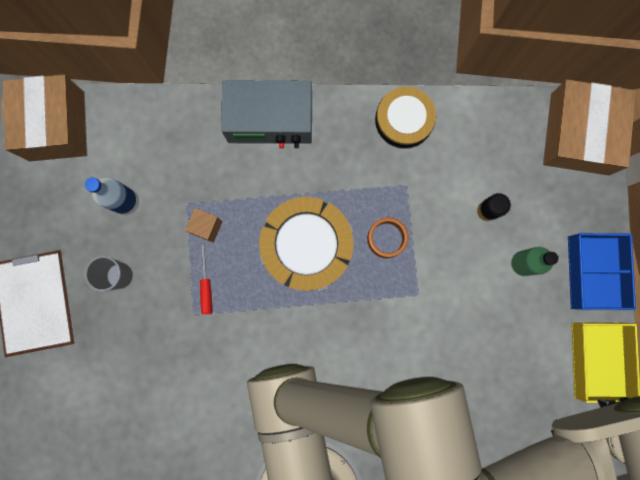

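View pics/scene1.png

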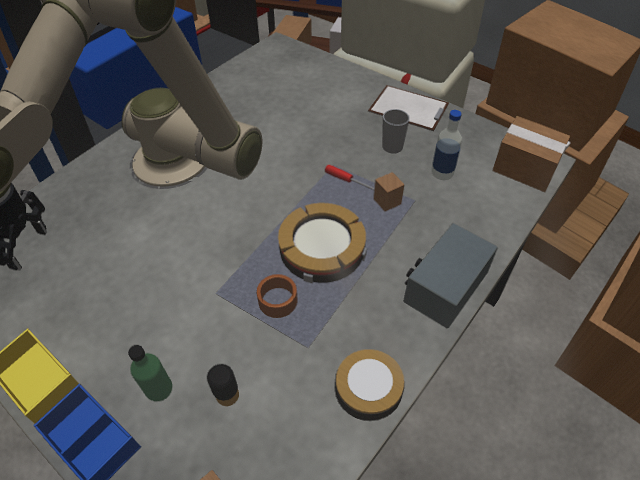

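The top view shows the real lamp at about (306,243) on the mat. Its rim gaps are near (323,209), (345,261), (289,280) and (270,225). A decoy lamp sits at (406,115), the tape is at (388,238) and the box at (203,225). The scene view shows the lamp at (322,240).

Run:
```python
from h import *
import pickle
a=pickle.load(open("a.pkl","rb"))
for n,c0 in(("top",(306,243)),("scene",(322,240))):
    im=a[n];hsv=cv2.cvtColor(im["color"],cv2.COLOR_RGB2HSV)
    m=cv2.inRange(hsv,(12,100,70),(28,255,255))
    r=np.zeros_like(m);cv2.circle(r,c0,56,255,-1);m&=r
    vs,us=np.nonzero(m)
    P=np.array([onz(im,u,v,.055)[:2] for u,v in zip(us,vs)])
    hull=cv2.convexHull((P*1e4).astype(np.int32))
    (c),rad=cv2.minEnclosingCircle(hull);c=np.array(c)/1e4
    e=cv2.fitEllipse(hull); print(n,len(P),"circ",c,rad/1e4,"ell",np.array(e[0])/1e4,e[1])
    w=cv2.inRange(hsv,(0,0,150),(180,60,255))&r
    vs,us=np.nonzero(w);W=np.array([onz(im,u,v,.039)[:2] for u,v in zip(us,vs)]);print(" disc",W.mean(0),len(W))
    if n=="top":
        c=np.array(e[0])/1e4
        # gaps: darkness round the mid ring
        ang=np.arange(0,360,1.)
        R=np.array(im["orientation"]);f=240/np.tan(np.radians(im["vertical_fov"])/2)
        val=[]
        for t in np.radians(ang):
            s=0
            for rr in np.arange(.078,.1,.002):
                p=R.T@(np.array([c[0]+rr*np.cos(t),c[1]+rr*np.sin(t),.055])-im["xyz"]);x,y=p[:2]/p[2];k=1+im["k1"]*(x*x+y*y)
                s+=im["color"][int(round(im["cy"]+f*y*k)),int(round(im["cx"]+f*x*k))].sum()
            val.append(s/11)
        val=np.array(val);fold=val.reshape(4,90)
        for q in range(4): k=np.argmin(fold[q]);print(q,90*q+k,fold[q,k],np.median(fold[q]))
```

```text
top 3599 circ [0.55909478 0.01170991] 0.104598193359375 ell [0.55917275 0.0116434 ] (2082.160888671875, 2085.575439453125)
 disc [0.55842717 0.01136221] 2912
0 65 200.0 415.1818181818182
1 155 202.45454545454547 415.5909090909091
2 245 184.27272727272728 415.22727272727275
3 336 178.0909090909091 415.54545454545456
scene 2496 circ [0.56139697 0.00595036] 0.10688626708984375 ell [0.5608498  0.00663372] (2082.87939453125, 2122.43359375)
 disc [0.55935718 0.00953955] 1727
```

Both views agree on the lamp centre to within a few mm: about (0.559, 0.011). The section middles are at 20°, 110°, 200° and 290°. I'll go to the 290° section first, at (0.5895, -0.072), with the fingers shut.

```bash
python3 -m handwheel '36.5 43 0 0 0 -3.8 0;36.5 43 0 0 0 -3.8 0;36.5 43 0 0 0 -3.8 0;36.5 43 0 0 0 -3.8 0;36.5 43 0 0 0 -3.8 0;36.5 43 0 0 0 -3.8 0;36.5 43 0 0 0 -3.8 0;36.5 43 0 0 0 -3.8 0' 60; python3 -c "
from h import *
s=status.observe();p=s['position'];print(p,s['time_s'],(np.array([.5895,-.0716,.10])-p)*100, s['tool_rot'][:,0])"
```

```text
time_s: 0.77
position: [0.4407, -0.2462, 0.2312]
tool_rot: [[0.938, 0.346, -0.0], [0.346, -0.938, 0.0], [-0.0, -0.0, -1.0]]
ft_force: [0.4, -2.3, -0.1]
grip_width: -0.0002
gripper_force: 0.0
[ 0.44073422 -0.24618859  0.23119272] 0.7667 [ 14.87657819  17.45885911 -13.11927198] [ 9.38222232e-01  3.46033253e-01 -1.76429921e-04]
```

```bash
python3 -m handwheel '14.5 17.0 0 0 0 0 0;14.5 17.0 0 0 0 0 0;14.5 17.0 0 0 0 0 0;14.5 17.0 0 0 0 0 0;14.5 17.0 0 0 0 0 0;14.5 17 -14 0 0 0 0;14.5 17 -14 0 0 0 0;14.5 17 -14 0 0 0 0'; python3 -m handwheel '0 0 0 0 0 0 0;0 0 0 0 0 0 0;0 0 0 0 0 0 0'; python3 -c "
from h import *
s=status.observe();p=s['position'];print(p,s['time_s'],(np.array([.5895,-.0716,.060])-p)*100, s['tool_rot'][:,0],s['ft_force'])"
```

```text
time_s: 1.43
position: [0.584, -0.0783, 0.1055]
tool_rot: [[0.938, 0.348, 0.001], [0.348, -0.938, -0.0], [0.001, 0.001, -1.0]]
ft_force: [0.9, -1.1, 0.2]
grip_width: 0.0002
gripper_force: 0.0
time_s: 1.68
position: [0.5847, -0.08, 0.1093]
tool_rot: [[0.938, 0.346, 0.003], [0.346, -0.938, -0.001], [0.002, 0.002, -1.0]]
ft_force: [-0.4, -0.5, -0.0]
grip_width: -0.0003
gripper_force: 0.0
[ 0.58473613 -0.08001055  0.10933297] 1.6833 [ 0.47638705  0.84105484 -4.93329738] [0.9382514  0.34594631 0.00233564] [-0.42782468 -0.51432029 -0.04236157]
```

```bash
python3 -m handwheel '0.5 0.8 0 0 0 0 0;0.5 0.8 -2 0 0 0 0;0.5 0.8 -4 0 0 0 0;0.5 0.8 -4.4 0 0 0 0;0.5 0.8 -4.4 0 0 0 0;0.5 0.8 -4.4 0 0 0 0'
python3 - <<'E'
from h import *
im=get_image("top");save(im,"t2.png",(200,150,440,330))
im2=get_image("scene");save(im2,"s2.png",(220,130,460,330))
a=cv2.resize(cv2.imread("pics/t2.png"),(480,360));b=cv2.resize(cv2.imread("pics/s2.png"),(432,360))
cv2.imwrite("pics/m2.png",cv2.resize(np.hstack([a,b]),(800,316)))
s=status.observe();print(s["position"],s["ft_force"])
E
```

```text
time_s: 2.18
position: [0.5897, -0.0716, 0.0648]
tool_rot: [[0.938, 0.346, 0.002], [0.346, -0.938, -0.001], [0.002, 0.002, -1.0]]
ft_force: [0.3, 0.4, 0.3]
grip_width: 0.0
gripper_force: 0.0
[ 0.58962671 -0.07164581  0.0648209 ] [-0.06520239 -0.69488002  0.20847634]
```

View pics/m2.png

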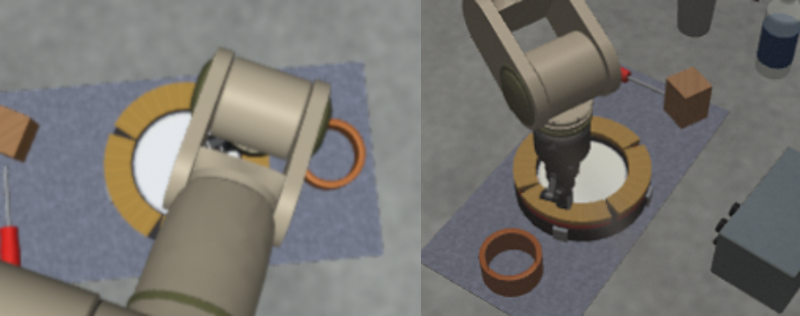

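The fingertips hover over the rim's middle on the tape side, just inboard of the clip at (560,233). I'll press gently from here.

```bash
python3 -m handwheel '0 0 -0.5 0 0 0 0;0 0 -0.8 0 0 0 0;0 0 -1.0 0 0 0 0;0 0 -1.1 0 0 0 0;0 0 -1.2 0 0 0 0;0 0 -1.2 0 0 0 0'; python3 -m handwheel '0 0 -0.1 0 0 0 0;0 0 -0.2 0 0 0 0;0 0 -0.3 0 0 0 0;0 0 -0.3 0 0 0 0'
```

```text
time_s: 2.78
position: [0.5889, -0.0715, 0.0509]
tool_rot: [[0.938, 0.346, 0.0], [0.346, -0.938, -0.0], [0.0, 0.0, -1.0]]
ft_force: [0.0, 0.3, 0.6]
grip_width: 0.0002
gripper_force: 0.6
time_s: 3.12
position: [0.5885, -0.0713, 0.0476]
tool_rot: [[0.938, 0.346, -0.001], [0.346, -0.938, 0.0], [-0.001, -0.001, -1.0]]
ft_force: [0.3, 0.4, 0.5]
grip_width: -0.0002
gripper_force: 0.0
```

```bash
python3 -m handwheel '0 0 -0.1 0 0 0 0;0 0 -0.2 0 0 0 0;0 0 -0.2 0 0 0 0;0 0 -0.2 0 0 0 0'; python3 -m handwheel '0 0 -0.1 0 0 0 0;0 0 -0.2 0 0 0 0;0 0 -0.2 0 0 0 0'
```

```text
time_s: 3.45
position: [0.5887, -0.0714, 0.046]
tool_rot: [[0.938, 0.346, -0.0], [0.346, -0.938, 0.0], [-0.0, -0.0, -1.0]]
ft_force: [1.0, 0.3, 0.0]
grip_width: 0.0
gripper_force: 0.0
time_s: 3.7
position: [0.5889, -0.0715, 0.0448]
tool_rot: [[0.938, 0.346, 0.001], [0.346, -0.938, -0.0], [0.001, 0.001, -1.0]]
ft_force: [-1.5, 1.5, 5.4]
grip_width: -0.0001
gripper_force: 3.1
```

It touches the stop at z = 45 mm, so that section is shut. I'll lift and go to the 20° section at (0.6416, 0.0415).

```bash
python3 -m handwheel '0 0 3 0 0 0 0;0 0 3 0 0 0 0;5.2 11.3 3 0 0 0 0;5.2 11.3 3 0 0 0 0;5.2 11.3 3 0 0 0 0;5.2 11.3 3 0 0 0 0;5.2 11.3 3 0 0 0 0;5.2 11.3 3 0 0 0 0'; python3 -m handwheel '0 0 -1 0 0 0 0;0 0 -1 0 0 0 0;0 0 -1 0 0 0 0'
```

```text
time_s: 4.37
position: [0.6406, 0.0415, 0.0738]
tool_rot: [[0.938, 0.347, -0.0], [0.347, -0.938, -0.0], [-0.0, 0.0, -1.0]]
ft_force: [0.8, -0.6, -0.2]
grip_width: -0.0001
gripper_force: 0.0
time_s: 4.62
position: [0.6401, 0.0406, 0.0632]
tool_rot: [[0.939, 0.345, -0.002], [0.345, -0.939, 0.0], [-0.002, -0.001, -1.0]]
ft_force: [0.5, 0.8, 0.1]
grip_width: 0.0
gripper_force: 0.0
```

```bash
python3 -m handwheel '0.1 0.1 -0.4 0 0 0 0;0.1 0.1 -0.8 0 0 0 0;0.1 0.1 -1.0 0 0 0 0;0.1 0.1 -1.2 0 0 0 0;0.1 0.1 -1.4 0 0 0 0;0.1 0.1 -1.6 0 0 0 0;0.1 0.1 -1.8 0 0 0 0;0.1 0.1 -1.8 0 0 0 0'; python3 -m handwheel '0 0 -0.1 0 0 0 0;0 0 -0.2 0 0 0 0;0 0 -0.2 0 0 0 0'
```

```text
time_s: 5.28
position: [0.6414, 0.0427, 0.0453]
tool_rot: [[0.938, 0.346, -0.001], [0.346, -0.938, 0.0], [-0.001, -0.001, -1.0]]
ft_force: [0.2, -0.1, 0.5]
grip_width: 0.0001
gripper_force: 0.0
time_s: 5.53
position: [0.6418, 0.0427, 0.0448]
tool_rot: [[0.938, 0.346, 0.0], [0.346, -0.938, -0.0], [0.0, 0.0, -1.0]]
ft_force: [-2.3, -0.1, 5.4]
grip_width: -0.0001
gripper_force: 2.8
```

Two are shut. Next is the 110° section at (0.5285, 0.0936), a shift of -11.3, +5.1.

```bash
python3 -m handwheel '0 0 3 0 0 0 0;0 0 3 0 0 0 0;-11.3 5.1 3 0 0 0 0;-11.3 5.1 3 0 0 0 0;-11.3 5.1 3 0 0 0 0;-11.3 5.1 3 0 0 0 0;-11.3 5.1 3 0 0 0 0;-11.3 5.1 3 0 0 0 0'; python3 -m handwheel '0 0 -1 0 0 0 0;0 0 -1 0 0 0 0;0 0 -1 0 0 0 0'
```

```text
time_s: 6.2
position: [0.53, 0.0934, 0.0746]
tool_rot: [[0.938, 0.346, 0.002], [0.346, -0.938, -0.0], [0.002, 0.001, -1.0]]
ft_force: [0.4, -1.0, 0.2]
grip_width: -0.0003
gripper_force: 0.0
time_s: 6.45
position: [0.5292, 0.0932, 0.0631]
tool_rot: [[0.938, 0.346, -0.001], [0.346, -0.938, 0.0], [-0.001, -0.0, -1.0]]
ft_force: [-0.2, 0.5, 0.7]
grip_width: -0.0002
gripper_force: 0.0
```

```bash
python3 -m handwheel '0 0 -0.4 0 0 0 0;0 0 -0.8 0 0 0 0;0 0 -1.0 0 0 0 0;0 0 -1.2 0 0 0 0;0 0 -1.4 0 0 0 0;0 0 -1.6 0 0 0 0;0 0 -1.8 0 0 0 0;0 0 -1.8 0 0 0 0'; python3 -m handwheel '0 0 -0.1 0 0 0 0;0 0 -0.2 0 0 0 0;0 0 -0.2 0 0 0 0'
```

```text
time_s: 7.12
position: [0.5284, 0.0936, 0.0455]
tool_rot: [[0.938, 0.346, -0.001], [0.346, -0.938, 0.0], [-0.001, -0.0, -1.0]]
ft_force: [0.2, -0.2, -0.3]
grip_width: -0.0001
gripper_force: 0.0
time_s: 7.37
position: [0.5287, 0.0937, 0.0448]
tool_rot: [[0.938, 0.346, 0.0], [0.346, -0.938, -0.0], [0.0, 0.0, -1.0]]
ft_force: [-2.3, 0.2, 7.5]
grip_width: -0.0001
gripper_force: 3.9
```

Three are shut. The last is at (0.4764, -0.0195), a shift of -5.2, -11.3.

```bash
python3 -m handwheel '0 0 3 0 0 0 0;0 0 3 0 0 0 0;-5.2 -11.3 3 0 0 0 0;-5.2 -11.3 3 0 0 0 0;-5.2 -11.3 3 0 0 0 0;-5.2 -11.3 3 0 0 0 0;-5.2 -11.3 3 0 0 0 0;-5.2 -11.3 3 0 0 0 0'; python3 -m handwheel '0 0 -1 0 0 0 0;0 0 -1 0 0 0 0;0 0 -1 0 0 0 0'
```

```text
time_s: 8.03
position: [0.4771, -0.0193, 0.0742]
tool_rot: [[0.938, 0.346, 0.001], [0.346, -0.938, 0.0], [0.001, 0.0, -1.0]]
ft_force: [-0.2, 0.9, 0.4]
grip_width: -0.0004
gripper_force: 0.0
time_s: 8.28
position: [0.4769, -0.0183, 0.0638]
tool_rot: [[0.938, 0.348, -0.001], [0.348, -0.938, 0.0], [-0.001, -0.001, -1.0]]
ft_force: [0.1, 0.1, -0.2]
grip_width: 0.0
gripper_force: 0.0
```

```bash
python3 -m handwheel '0 0 -0.4 0 0 0 0;0 0 -0.8 0 0 0 0;0 0 -1.0 0 0 0 0;0 0 -1.2 0 0 0 0;0 0 -1.4 0 0 0 0;0 0 -1.6 0 0 0 0;0 0 -1.8 0 0 0 0;0 0 -1.8 0 0 0 0'; python3 -m handwheel '0 0 -0.1 0 0 0 0;0 0 -0.2 0 0 0 0;0 0 -0.2 0 0 0 0'
```

```text
time_s: 8.95
position: [0.4765, -0.0194, 0.0456]
tool_rot: [[0.938, 0.346, -0.001], [0.346, -0.938, 0.0], [-0.001, -0.0, -1.0]]
ft_force: [-1.6, -1.2, -0.8]
grip_width: -0.0001
gripper_force: 0.0
time_s: 9.2
position: [0.4767, -0.0195, 0.0448]
tool_rot: [[0.938, 0.346, 0.0], [0.346, -0.938, -0.0], [0.0, 0.0, -1.0]]
ft_force: [-3.3, 1.3, 10.2]
grip_width: -0.0001
gripper_force: 4.9
```

Now I'll lift clear, back off and check from both cameras.

```bash
python3 -m handwheel '0 0 6 0 0 0 0;0 0 19 0 0 0 0;0 0 19 0 0 0 0;0 0 19 0 0 0 0;0 0 19 0 0 0 0;0 0 19 0 0 0 0;-6 -10 19 0 0 0 0;-6 -10 19 0 0 0 0'; python3 -m handwheel '-8 -22 0 0 0 0 0;-8 -22 0 0 0 0 0;-8 -22 0 0 0 0 0;-8 -22 0 0 0 0 0;-8 -22 0 0 0 0 0;-8 -22 0 0 0 0 0;-8 -22 0 0 0 0 0;-8 -22 0 0 0 0 0'
python3 - <<'E'
from h import *
im=get_image("top");save(im,"t3.png",(180,150,420,330))
im2=get_image("scene");save(im2,"s3.png",(220,130,460,330))
a=cv2.resize(cv2.imread("pics/t3.png"),(480,360));b=cv2.resize(cv2.imread("pics/s3.png"),(432,360))
cv2.imwrite("pics/m3.png",cv2.resize(np.hstack([a,b]),(800,316)))
def red(i,c):
    h=cv2.cvtColor(i["color"],cv2.COLOR_RGB2HSV);m=cv2.inRange(h,(0,120,50),(8,255,255))|cv2.inRange(h,(172,120,50),(180,255,255))
    r=np.zeros_like(m);cv2.circle(r,c,55,255,-1);return int((m&r).sum()/255)
import pickle
a=pickle.load(open("a.pkl","rb"))
print("red before/after",red(a["scene"],(322,240)),red(im2,(322,240)))
d=cv2.absdiff(a["top"]["color"],im["color"]).max(2)>60; d[340:]=0
print("changed top",d.sum()); vs,us=np.nonzero(d); print(us.min(),us.max(),vs.min(),vs.max())
E
```

```text
time_s: 9.87
position: [0.4335, -0.0904, 0.2336]
tool_rot: [[0.937, 0.35, -0.0], [0.35, -0.937, 0.0], [-0.0, -0.0, -1.0]]
ft_force: [1.6, -0.2, -0.3]
grip_width: 0.0002
gripper_force: 0.0
time_s: 10.53
position: [0.3532, -0.3115, 0.233]
tool_rot: [[0.939, 0.344, -0.001], [0.344, -0.939, 0.002], [-0.0, -0.002, -1.0]]
ft_force: [0.5, 0.5, 0.2]
grip_width: -0.0
gripper_force: 0.0
red before/after 63 0
changed top 754
463 522 305 339
```

View pics/m3.png

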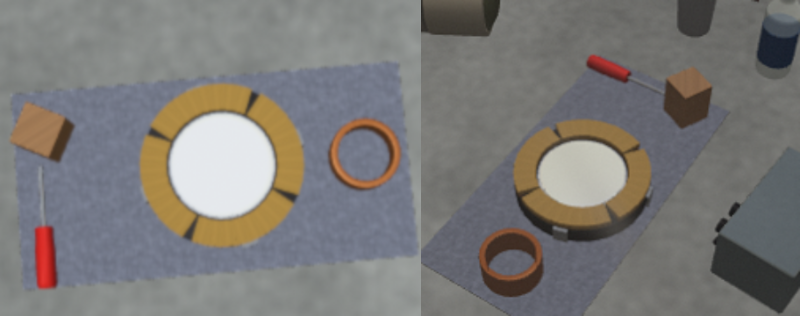

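The lamp is at about (222,165) in the left crop, with all four quarters level. No red shows: 63 px before, 0 after. Nothing else changed except the arm, and the hand is clear.

```bash
python3 -c "
from rig import env;print(env.close_job())"
```

```text
the job is handed in; nothing more can be done
None
```

I pressed all four rim quarters until they clicked shut, and each met its stop at the shut height; the lamp and everything else show no movement in the final pictures, the hand is clear, and I handed the job in at about 10.5 s (no verdict was returned).

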